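# Load the cell cassette through the sprung chamber flap

## Task

Load the tall cell cassette into the measuring unit: push it upright, foot first, down through the sprung flap in the unit's top and keep hold of it until it stands on the chamber floor, then let go and leave it standing there, holding the flap open. The short cassette does not belong in this unit; leave it where it stands.

Things in the scene. Friction and masses are not known exactly. Their poses are not given: they have to be found in the camera images.
- cassette: Tall cell cassette, loose, upright on the bench: aluminium block 24 (x) x 50 (y) x 95 mm high, with a white grip tab centred on top, 14 (x) x 34 (y) x 45 mm high; 140 mm in all, about 120 g. Origin: centre of its foot; z up, x through its thickness, y along its width. Same after a half turn about z. Take it by the tab, across x.
- short_cassette: Short cassette, a loose bystander on the bench: same section and tab as the tall one, but its block is only 40 mm high (85 mm in all). Origin: centre of its foot; axes alike.
- chamber: Measuring unit: fixed beige box 200 x 200 x 100 mm high, origin at the centre of its underside, z up. Its flat top has a slot 56 (x) x 80 mm (y) centred over the origin, dark rim, shut by a grey flap just below. The chamber floor is 80 mm below the top (z = 20 mm). The cassette goes in with its width along y, either way round, 15-16 mm spare a side; its tab and 15 mm of its block then stand out.
- flap (a joint): Flap angle, rad: 0 shut (level), grows as its free edge is pushed down, stop 1.45. Hinge along the unit's y at x = +42, z = 94 mm, under the top plate; free edge at the slot's -x rim, the side with four grey keys. Spring: 0.06 N m shut, +0.02 per rad: some 2 to 5 N opens it, more than the cassette weighs. It rests on the loaded cassette at 0.8 to 1 rad and slides it some 16 mm to -x when let go.
Things that resemble listed ones, but are neither listed nor needed, are in the scene too. What is shaped like the cassette but red is not meant.

How it is judged:
By the outcome, as a careful person would: the job done as asked, in the order asked, and still so for the second after the job is handed in, with the robot touching nothing.
It also fails if it takes over 40 s, if anything falls off the work surface, if the arm or the gripper's body presses on something with over 40 N, if the wrist force passes 120 N, or if a joint passes its speed limit or range.

## Robot

A 6-joint arm with a two-finger parallel gripper is mounted at the origin on the work surface. World frame = base frame: x ahead of the robot, y to its left, z up, the work surface at z = 0. Lengths are in m, angles in degrees, forces in N, time in s.
With the tool pointing down it reaches from about 0.3 to 0.75 m from the base axis. Payload 8.5 kg.
Tool frame: the origin (TCP) lies midway between the tips of the shut fingers; the grasp point (between the pads) lies 19 mm behind it (env.grip_depth is the distance from the TCP to the grasp point, in m); y points along the fingers, x is the direction in which the jaws open and shut, and the axes are right-handed (so a half turn about y gives the same grasp; the last joint's range is limited). The gripper opens to 85 mm and grips with 20 to 120 N. Pads are 22 mm wide; open, the fingers measure 114 mm over their backs; the gripper's body (76 mm by 85 mm) begins 54 mm behind the grasp point. The pads swing forward as they close: fully open they stand 13 mm farther back than shut.
Start: joints at [-82.638, 21.807, 74.336, -0, 83.858, -12.336], TCP at [0.185, -0.518, 0.231] pointing down, gripper open.
Joint ranges: [-178.18, 178.18], [-50.72, 133.34], [12.68, 142.11], [-81.47, 261.47], [9.98, 163.14], [-165.26, 165.26]. Speed limits (degrees/s): [136.94, 136.94, 180, 180, 180, 180].

## Interface

Orientations are given as a 3x3 rotation matrix whose columns are the frame's x, y, z axes.
In Python, from rig import env gives the robot as it stands.
- The arm moves only by the shell command python3 -m inch 'ROWS' [FORCE]. ROWS is JSON, a list that holds one entry, the list of rows, each a list of 7 numbers: the gripper command: -1 is shut, 1 is fully open, values between are in proportion, then the shift along the world's x, y, z in cm, then the turn, a rotation vector about the world's x, y, z in degrees. In form: [[[grip, dx, dy, dz, rx, ry, rz], ...]]. A call has 1 to 20 rows; each row is the pose to reach, as a shift and turn from the pose commanded when the call began; what a row does not reach only later rows make up. A row lasts 1/8 s, in which the tool goes at most 62.5 mm and 10.7 degrees, less where a joint would pass 70% of its speed; a pose out of reach is approached as far as the arm can. A call with a gripper value outside its range is refused whole. The fingers move at their own pace and stop on an object; FORCE is the grip in N (left out, the last holds). Time passes only in rows, so rows that repeat a pose let the fingers close. It gives the time, the measured TCP pose, the force and the opening at its end, in the units of the state.
- env.observe(): the state, without advancing time (a new reading comes with each control period).
- env.get_image(name): name is "side" or "top" or "wrist"; returns a dict with "frame" (400x640x3 uint8, red, green, blue), "mtx" (3x3 intrinsics, pixels), "rvec" (rotation vector, rad) and "tvec" (3), from world to camera coordinates, as OpenCV has them. Camera axes: x right, y down, z forward; pixel columns grow to the right and rows downward; lengths in m; the calibration is good to about 2 mm. A picture is of the moment at which its call begins. There is no depth.
- env.close_job(): hands the job in, once; it reports no verdict.
The state is a dict: "time_s": time; "q": joint angles; "qvel": joint speeds; "joint_efforts": joint torques, N m; "position": TCP position; "tool_rot": TCP orientation; "ft_force": force on the tool from outside, world axes, zero at the start; "wrist_torque": the same for the moment, N m; "grip_width": finger opening in m.
Only numpy, scipy, OpenCV 4.12 (cv2) and the standard library are available. Lean on these libraries where they do the work, as an engineer would, in place of code of your own. Each camera call takes 0.05 s, during which the arm holds its last target.

## Working session

There is one attempt and no reset: what is moved stays moved. The work goes in short steps, Python scripts to look and compute and a shell command to move; the robot and the scene stay as the last step left them, time stands still between calls to the robot, and variables do not carry over. Pictures are saved under pics/ and viewed, and the job is handed in when it is done.

```bash
ls; mkdir -p pics
python3 - <<'E'
from rig import env
import cv2
for n in("side","top","wrist"):
    d=env.get_image(n); cv2.imwrite(f"pics/{n}0.png",d["frame"][:,:,::-1])
    print(n,d["mtx"].tolist(),d["rvec"],d["tvec"])
print(env.observe(), env.grip_depth)
E
```

```text
pics
side [[498.09465616287764, 0.0, 316.8221974266158], [0.0, 498.09465616287764, 206.5172667865256], [0.0, 0.0, 1.0]] [ 0.87172893 -2.38576823  1.19957315] [0.4123467  0.22808097 0.80809996]
top [[398.2102027093145, 0.0, 310.7256985478367], [0.0, 398.2102027093145, 201.2967539186583], [0.0, 0.0, 1.0]] [ 2.17369992 -2.14570246  0.0742481 ] [0.05347229 0.5031549  0.93422522]
wrist [[351.1369717440417, 0.0, 318.15595542008674], [0.0, 351.1369717440417, 194.81016262372708], [0.0, 0.0, 1.0]] [-2.34032443  1.6467168   0.27548362] [-0.549565   -0.04179969  0.38144074]
{'time_s': 0.15, 'q': array([-8.26363123e+01,  2.18335330e+01,  7.43712383e+01, -3.28651162e-05,
        8.38579634e+01, -1.23340450e+01]), 'qvel': array([ 0.09982321, -0.09362338, -0.14178762,  0.0849314 , -0.0004683 ,
       -0.02069418]), 'joint_efforts': array([ 9.42872648e-04, -4.48630357e+01, -2.31341958e+01, -2.38600205e-04,
        3.81174948e-03, -1.21460056e-05]), 'position': array([ 0.18536728, -0.51759493,  0.23086123]), 'tool_rot': array([[ 3.37057985e-01, -1.40899342e-04,  9.41483879e-01],
       [-9.41483282e-01,  1.08582465e-03,  3.37057934e-01],
       [-1.06977764e-03, -9.99999401e-01,  2.33331494e-04]]), 'ft_force': array([-0.16819282,  0.33242347,  0.50901678]), 'wrist_torque': array([-0.0376964 ,  0.00181041,  0.00197411]), 'grip_width': 0.08544820317862593} 0.0187
```

View pics/side0.png

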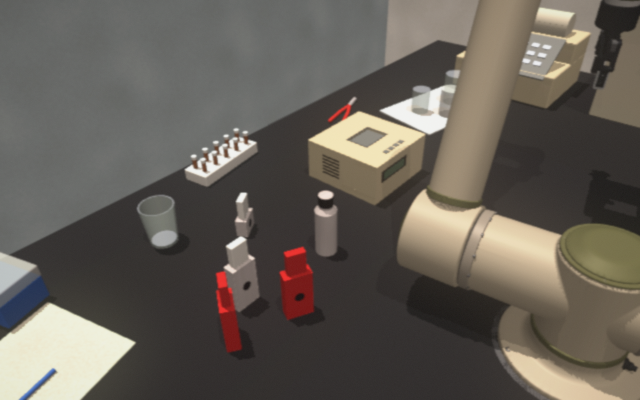

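View pics/top0.png

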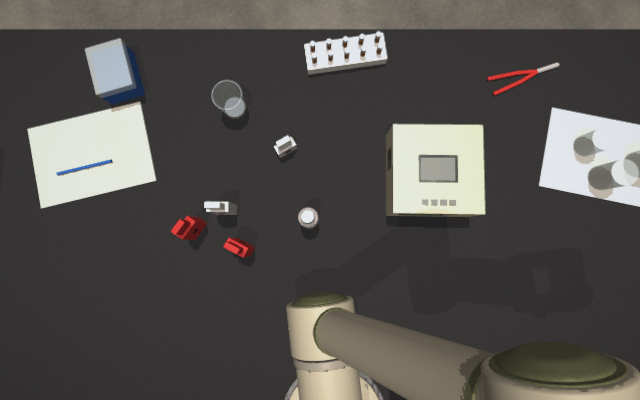

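View pics/wrist0.png

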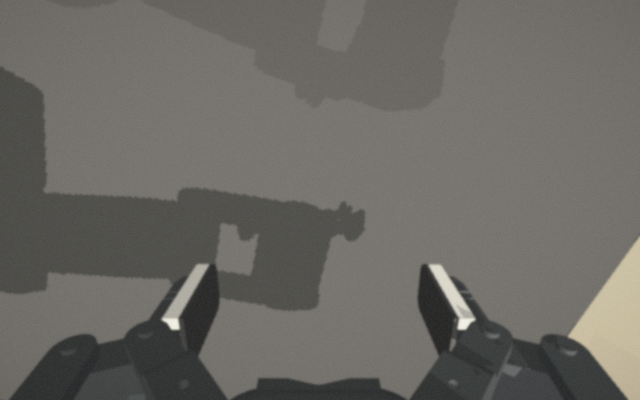

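```bash
cat > h.py <<'E'
import cv2,numpy as np
from rig import env
def cams():
    return {n:env.get_image(n) for n in("side","top")}
def ray(d,uv,z):
    R=cv2.Rodrigues(d["rvec"])[0];t=np.array(d["tvec"]).ravel()
    c=-R.T@t; v=R.T@np.linalg.inv(d["mtx"])@np.array([uv[0],uv[1],1.]); return c+v*(z-c[2])/v[2]
def proj(d,P):
    return cv2.projectPoints(np.array(P,float).reshape(-1,1,3),d["rvec"],d["tvec"],d["mtx"],None)[0].reshape(-1,2)
def crop(n,x0,y0,w,h,s,out,d=None):
    d=d or env.get_image(n); f=d["frame"][y0:y0+h,x0:x0+w,::-1]
    cv2.imwrite(out,cv2.resize(f,None,fx=s,fy=s,interpolation=cv2.INTER_CUBIC)); return d
E
python3 - <<'E'
from h import *
d=crop("top",160,120,160,150,5,"pics/t1.png")
crop("top",370,110,130,120,5,"pics/t2.png",d)
print(ray(d,(216,208),.14),ray(d,(437,170),.1),ray(d,(285,145),.085))
crop("side",190,170,160,190,4,"pics/s1.png")
crop("side",300,100,130,110,5,"pics/s2.png")
E
```

```text
[0.47472445 0.25818776 0.14      ] [ 0.56819639 -0.22107023  0.1       ] [0.62553794 0.11913805 0.085     ]
```

View pics/t1.png

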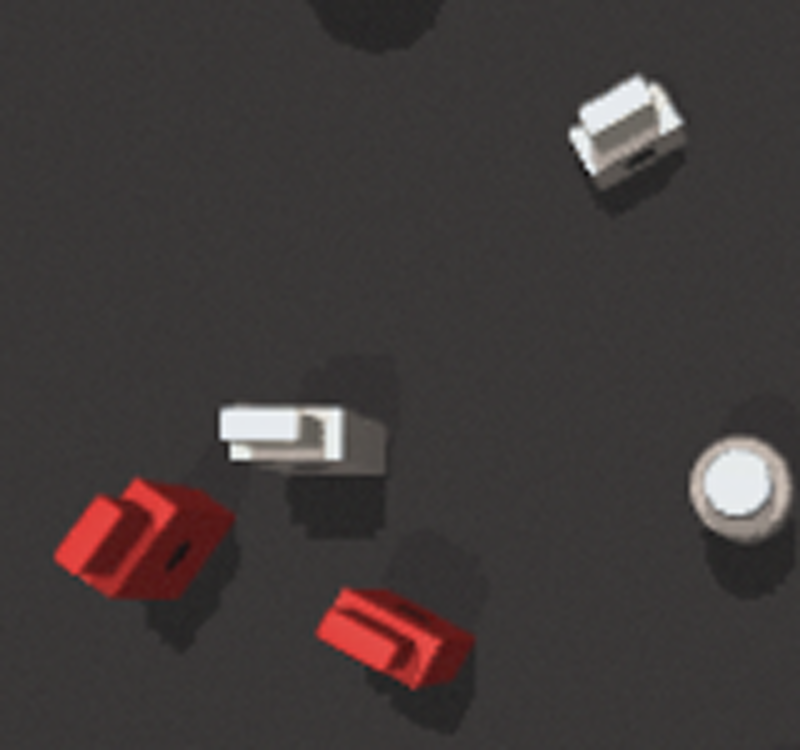

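View pics/t2.png

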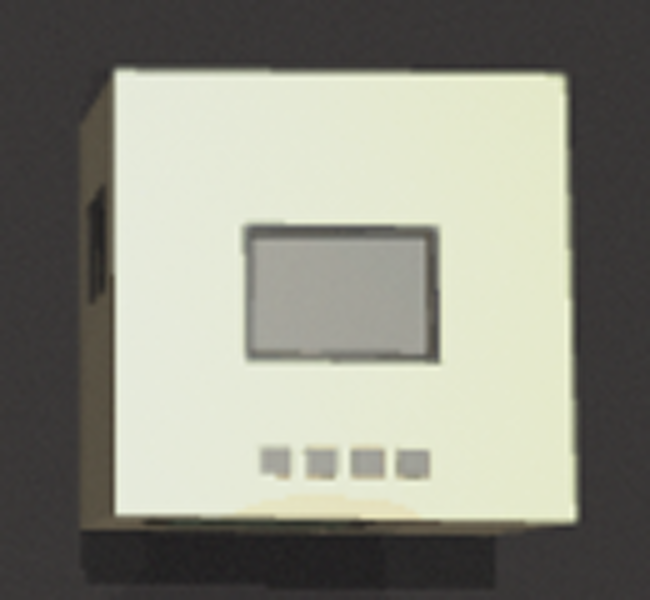

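View pics/s1.png

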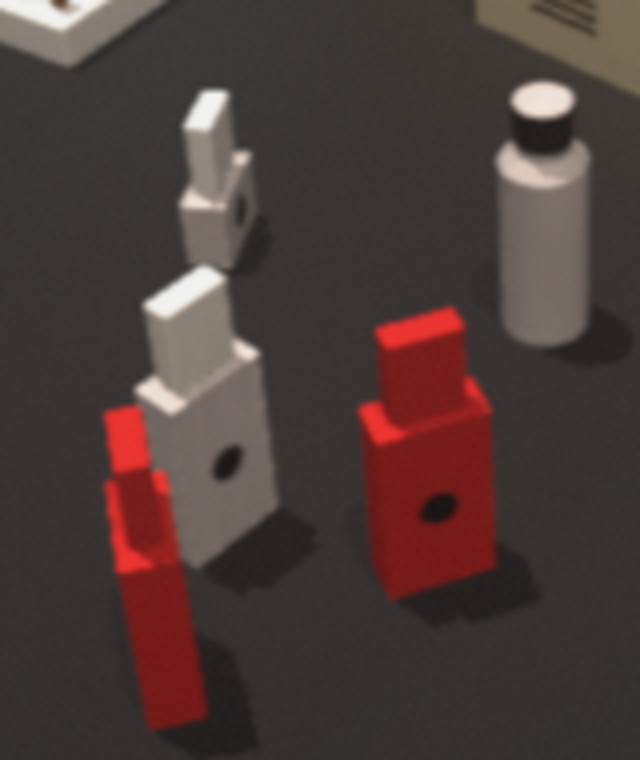

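View pics/s2.png

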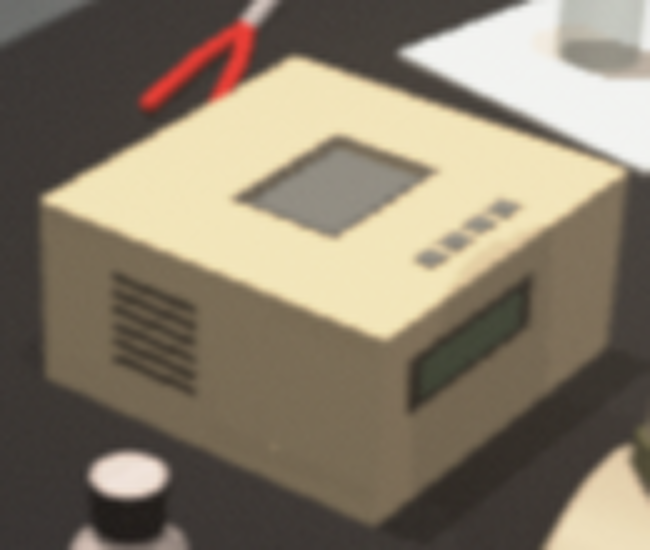

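Run:
```python
from h import *
from scipy.optimize import least_squares
D=cams()
def W(p,L):
    c,s=np.cos(p[2]),np.sin(p[2]); L=np.array(L,float)/1000
    return np.c_[p[0]+c*L[:,0]-s*L[:,1],p[1]+s*L[:,0]+c*L[:,1],L[:,2]]
def fit(obs,p0,sub=None):
    def f(p):
        return np.concatenate([(proj(D[n],W(p,[o[0] for o in ob]))-np.array([o[1] for o in ob])).ravel() for n,ob in obs.items()])
    for keys in (["top"],["side"],["top","side"]):
        o={k:obs[k] for k in keys}
        g=lambda p:np.concatenate([(proj(D[n],W(p,[q[0] for q in ob]))-np.array([q[1] for q in ob])).ravel() for n,ob in o.items()])
        r=least_squares(g,p0); print(keys,r.x[:2].round(4),np.degrees(r.x[2]).round(2),"rms",np.sqrt((r.fun**2).mean()).round(2)); 
    print(r.fun.reshape(-1,2).round(1).tolist())
def px(l,x0,y0,s): return [(a,((u+.5)/s-.5+x0,(v+.5)/s-.5+y0)) for a,(u,v) in l]
# image up=+x, left=+y
cas={"top":px([((7,17,140),(220,407)),((7,-17,140),(300,407)),((-7,-17,140),(300,441)),((-7,17,140),(220,440)),((12,-25,95),(343,407)),((-12,-25,95),(343,460)),((-12,-25,0),(386,474)),((-12,25,95),(230,460))],160,120,5),
"side":px([((-7,17,140),(143,302)),((7,17,140),(205,266))],190,170,4)}
# side: camera looks from? decide by projecting
print(proj(D["side"],W([.475,.258,0],[(7,17,140),(7,-17,140),(-7,-17,140),(-7,17,140),(12,-25,95),(-12,-25,95),(-12,25,95),(-12,-25,0),(-12,25,0)])).tolist())
print("s",[a[1] for a in px([(0,p) for p in((143,302),(205,266),(228,283),(165,321),(135,388),(168,413),(260,353),(197,568),(278,508))],190,170,4)])
cas["side"]=px([((7,17,140),(143,302)),((7,-17,140),(205,266)),((-7,-17,140),(228,283)),((-7,17,140),(165,321)),((12,25,95),(135,388)),((-12,25,95),(168,413)),((-12,-25,95),(260,353)),((-12,25,0),(197,568)),((-12,-25,0),(278,508))],190,170,4)
fit(cas,[.475,.25,0])
u={"top":px([((100,100,100),(116,69)),((100,-100,100),(567,73)),((-100,-100,100),(577,521)),((-100,100,100),(114,515)),((28,40,100),(245,226)),((28,-40,100),(438,227)),((-28,-40,100),(438,362)),((-28,40,100),(245,360))],370,110,5),
"side":px([((100,100,100),(40,200)),((100,-100,100),(296,56)),((-100,-100,100),(627,175)),((-100,100,100),(385,342)),((28,40,100),(233,200)),((28,-40,100),(340,135)),((-28,-40,100),(438,172)),((-28,40,100),(335,238))],300,100,5)}
fit(u,[.568,-.22,0])
```

```text
[[234.53033521073573, 243.78077014789577], [249.73127378706965, 233.6092736450724], [255.4917306032342, 236.98911254716302], [240.29631724750925, 247.3404615411849], [253.67014936374423, 250.13441573430583], [263.27380006849154, 255.9816707823588], [241.72530200930044, 271.5464299337474], [267.5633785772245, 294.6715682959249], [247.5274507195835, 310.5705280723678]]
s [(225.375, 245.125), (240.875, 236.125), (246.625, 240.375), (230.875, 249.875), (223.375, 266.625), (231.625, 272.875), (254.625, 257.875), (238.875, 311.625), (259.125, 296.625)]
['top'] [0.4822 0.268 ] 0.4 rms 0.13
['side'] [0.4832 0.2708] -2.2 rms 0.52
['top', 'side'] [0.4831 0.2698] -1.42 rms 0.68
[[-0.6, -0.6], [-0.7, 0.0], [-1.1, -0.2], [-1.0, -0.6], [-0.5, -0.1], [-1.2, -0.1], [-0.7, -0.2], [-0.7, -0.9], [0.3, 0.1], [0.6, -1.0], [0.4, -1.7], [0.4, -1.0], [0.1, -0.0], [1.1, 0.2], [0.5, -0.1], [0.3, 0.5], [0.8, -0.1]]
['top'] [ 0.5723 -0.2234] -0.26 rms 0.78
['side'] [ 0.5721 -0.2184] -0.56 rms 0.47
['top', 'side'] [ 0.5729 -0.2221] -0.38 rms 0.86
[[-0.6, -0.1], [-0.9, 0.2], [-1.0, -0.0], [-0.4, -0.6], [0.6, 0.4], [-1.7, 0.7], [-1.4, -1.3], [0.7, -1.5], [0.8, -0.5], [0.6, -0.3], [1.0, -1.4], [0.7, -0.8], [1.7, -0.8], [0.4, 0.1], [-0.4, -0.6], [0.4, -1.0]]
```

Candidates in the top image are tall white (214,205), which I choose; short white (285,145), which must stay; red shapes (178,228) and (232,248), not meant; and the bottle (308,217). The close crop confirms that the tall white block and tab match the description, at about (0.483, 0.269). The unit is at about (0.572, -0.222), with its keys on the robot side.

```bash
python3 -m inch '[[[0,26.5,41.8,3,0,0,60],[0,26.5,41.8,3,0,0,60],[0,26.5,41.8,3,0,0,60],[0,26.5,41.8,3,0,0,60],[0,26.5,41.8,3,0,0,60],[0,26.5,41.8,3,0,0,60],[0,26.5,41.8,3,0,0,60],[0,29.7,78.7,1,0,0,70],[0,29.7,78.7,1,0,0,70],[0,29.7,78.7,1,0,0,70],[0,29.7,78.7,1,0,0,70],[0,29.7,78.7,1,0,0,70],[0,29.7,78.7,1,0,0,70],[0,29.7,78.7,1,0,0,70],[0,29.7,78.7,1,0,0,70],[0,29.7,78.7,1,0,0,70],[0,29.7,78.7,1,0,0,70],[0,29.7,78.7,1,0,0,70],[0,29.7,78.7,1,0,0,70]]]' 40
python3 - <<'E'
from h import *
print(env.observe()["q"].round(1))
d=crop("wrist",0,0,640,400,1.25,"pics/w1.png")
print(proj(d,[[.483,.269,.14],[.49,.286,.14],[.49,.252,.14],[.476,.252,.14],[.476,.286,.14]]).tolist())
d=crop("top",160,120,160,150,5,"pics/t3.png")
print([ray(d,p,.14)[:2] for p in((178,228),(232,248))])
E
```

```text
time_s: 2.78
position: [0.4825, 0.2687, 0.2415]
tool_rot: [[1.0, 0.0, 0.006], [-0.006, 0.0, 1.0], [0.0, -1.0, 0.0]]
ft_force: [0.2, 0.2, 0.3]
grip_width: 0.0426
[16.8 21.6 72.9 -0.  85.5 17.2]
[[318.1938005304595, 194.30870401116073], [327.802854453054, 171.8357276011799], [327.6657611427503, 215.73402782433865], [308.9856541914363, 215.84406608982889], [308.31020197842093, 171.95226609036712]]
[array([0.43118173, 0.33778395]), array([0.39073197, 0.22116372])]
```

View pics/w1.png

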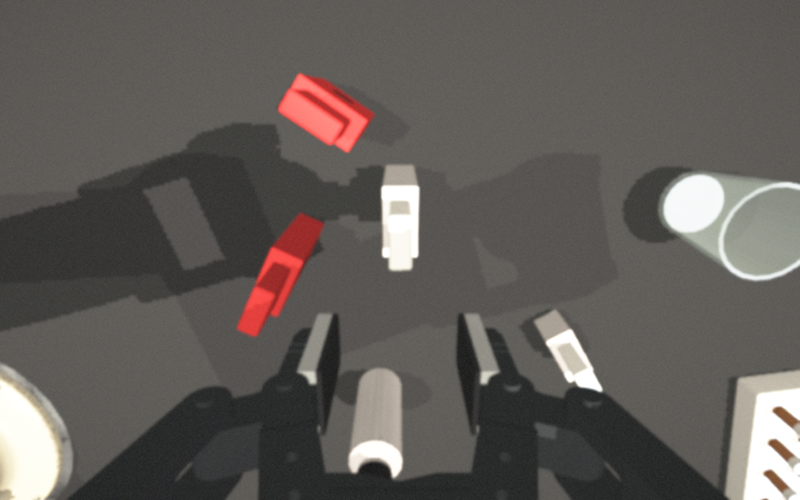

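The wrist view shows the tall white cassette's tab at about (400,243), as predicted to within 2 mm. The reds, at (265,275) and (325,110), are clear of the fingers.

```bash
python3 -m inch '[[[0,0.1,0,-5,0,0,0],[0,0.1,0,-10,0,0,0],[0,0.1,0,-13,0,0,0],[0,0.1,0,-14,0,0,0],[0,0.1,0,-14,0,0,0],[-1,0.1,0,-14,0,0,0],[-1,0.1,0,-14,0,0,0],[-1,0.1,0,-14,0,0,0],[-1,0.1,0,-14,0,0,0],[-1,0.1,0,-14,0,0,0],[-1,0.1,0,-14,0,0,0]]]' 60
python3 - <<'E'
from h import *
crop("wrist",0,0,640,400,1.25,"pics/w2.png")
crop("side",160,140,200,220,2.5,"pics/s3.png")
E
```

```text
time_s: 4.25
position: [0.4841, 0.2694, 0.1027]
tool_rot: [[1.0, 0.003, 0.005], [-0.005, 0.001, 1.0], [0.003, -1.0, 0.001]]
ft_force: [0.2, 0.1, 5.9]
grip_width: 0.0133
```

View pics/s3.png

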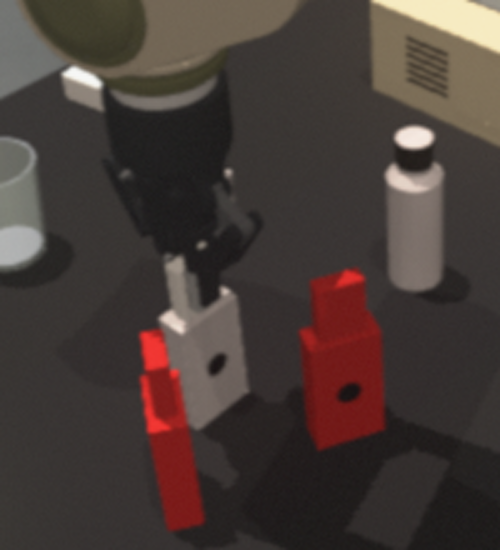

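View pics/w2.png

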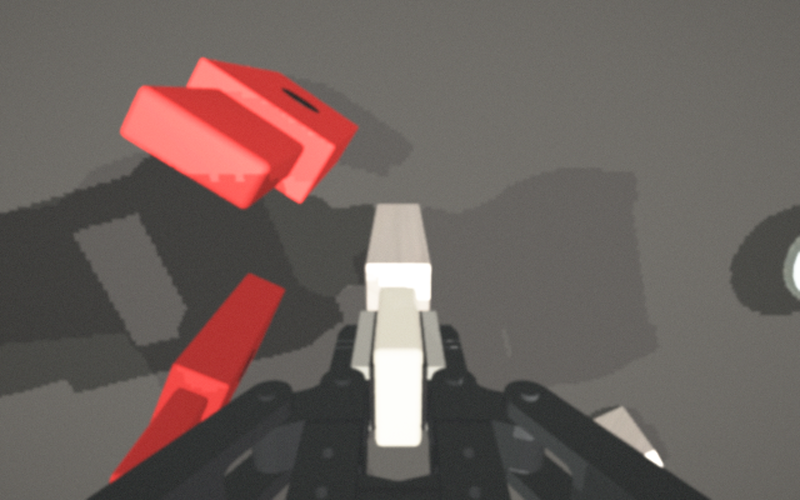

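The jaws hold the tab (13.3 mm opening). I lift it and check the hold.

```bash
python3 -m inch '[[[-1,0,0,1,0,0,0],[-1,0,0,5,0,0,0],[-1,0,0,10,0,0,0],[-1,0,0,15,0,0,0],[-1,0,0,19,0,0,0],[-1,0,0,19,0,0,0]]]' 80
python3 - <<'E'
from h import *
crop("wrist",0,0,640,400,1.25,"pics/w3.png")
d=crop("side",160,50,200,220,2.5,"pics/s4.png")
o=env.observe();p=o["position"]
def sp(q): return ((proj(d,q)-[160,50]+.5)*2.5-.5).round(0).tolist()
z=p[2]-.1027
print(p,sp([[p[0]-.012,p[1]+.025,z],[p[0]-.012,p[1]-.025,z],[p[0]-.012,p[1]+.025,z+.095],[p[0]-.012,p[1]-.025,z+.095]]))
E
```

```text
time_s: 5.1
position: [0.4839, 0.2694, 0.2948]
tool_rot: [[1.0, 0.006, 0.005], [-0.005, 0.002, 1.0], [0.006, -1.0, 0.002]]
ft_force: [-0.7, -0.1, -1.9]
grip_width: 0.0131
[0.48297507 0.26908196 0.29098503] [[167.0, 449.0], [226.0, 411.0], [146.0, 320.0], [210.0, 284.0]]
```

View pics/s4.png

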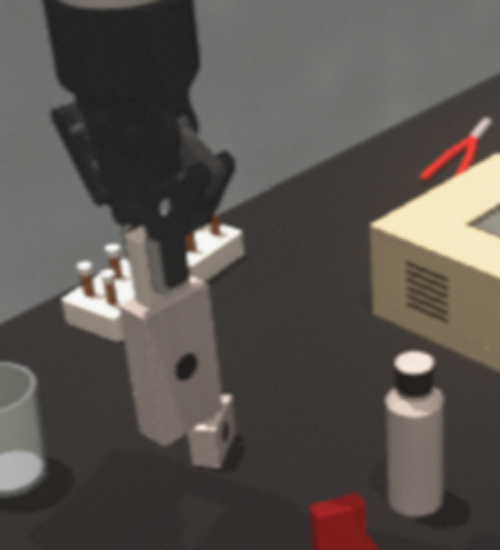

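View pics/w3.png

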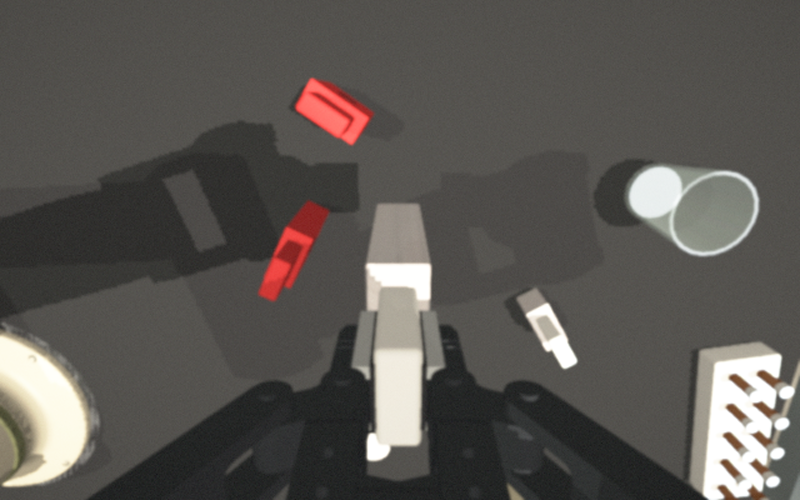

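```bash
python3 -m inch '[[[-1,5,-6,0,0,0,0],[-1,6,-12,0,0,0,0],[-1,6,-18,0,0,0,0],[-1,6,-24,0,0,0,0],[-1,7,-30,0,0,0,0],[-1,7,-36,0,0,0,0],[-1,8.3,-42,0,0,0,0],[-1,8.3,-46,0,0,0,0],[-1,8.3,-49.1,0,0,0,0],[-1,8.3,-49.1,0,0,0,0],[-1,8.3,-49.1,0,0,0,0],[-1,8.3,-49.1,0,0,0,0]]]'
cat > chk.py <<'E'
import sys
from h import *
t=sys.argv[1]
d=crop("wrist",0,0,640,400,1.25,f"pics/w{t}.png")
o=env.observe();p=o["position"];print(p,o["ft_force"])
U=[.572,-.222]; S=[[U[0]+a,U[1]+b,.1] for a,b in((.028,.04),(.028,-.04),(-.028,-.04),(-.028,.04))]
d=crop("side",280,20,160,190,3,f"pics/s{t}.png")
print("slot",((proj(d,S)-[280,20])*3).round(0).tolist())
z=p[2]-.1027
B=[[p[0]+a,p[1]+b,z+c] for c in(0,.095) for a,b in((.012,.025),(.012,-.025),(-.012,-.025),(-.012,.025))]
print("cas",((proj(d,B)-[280,20])*3).round(0).tolist())
d=crop("top",350,90,160,140,5,f"pics/t{t}.png")
print("top slot",((proj(d,S)-[350,90])*5).round(0).tolist(),"cas",((proj(d,B)-[350,90])*5).round(0).tolist())
E
python3 chk.py 5
```

```text
time_s: 6.7
position: [0.5664, -0.2207, 0.2911]
tool_rot: [[1.0, -0.0, 0.004], [-0.004, 0.0, 1.0], [-0.0, -1.0, 0.0]]
ft_force: [-0.0, 0.4, -1.0]
grip_width: 0.0129
[ 0.56645573 -0.22077982  0.29128777] [ 0.22242133  0.00837013 -0.9090726 ]
slot [[205.0, 357.0], [264.0, 320.0], [321.0, 341.0], [262.0, 379.0]]
cas [[241.0, 254.0], [279.0, 233.0], [305.0, 241.0], [267.0, 263.0], [245.0, 131.0], [286.0, 112.0], [313.0, 119.0], [272.0, 139.0]]
top slot [[345.0, 329.0], [527.0, 330.0], [529.0, 455.0], [347.0, 453.0]] cas [[435.0, 336.0], [561.0, 337.0], [563.0, 396.0], [436.0, 395.0], [513.0, 280.0], [656.0, 281.0], [658.0, 348.0], [514.0, 347.0]]
```

View pics/s5.png

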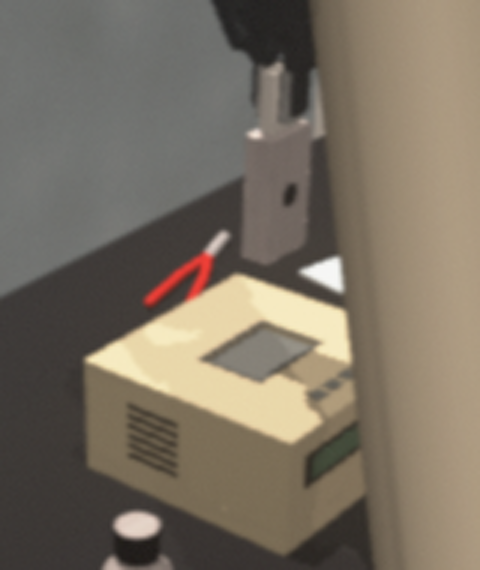

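View pics/w5.png

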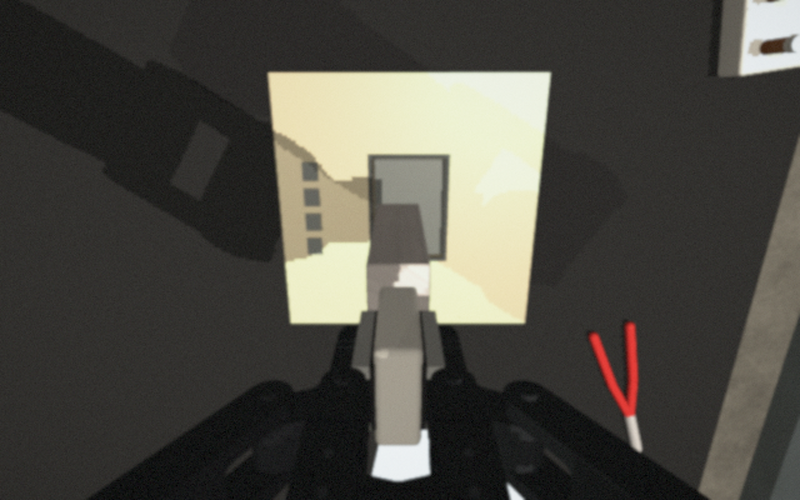

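View pics/t5.png

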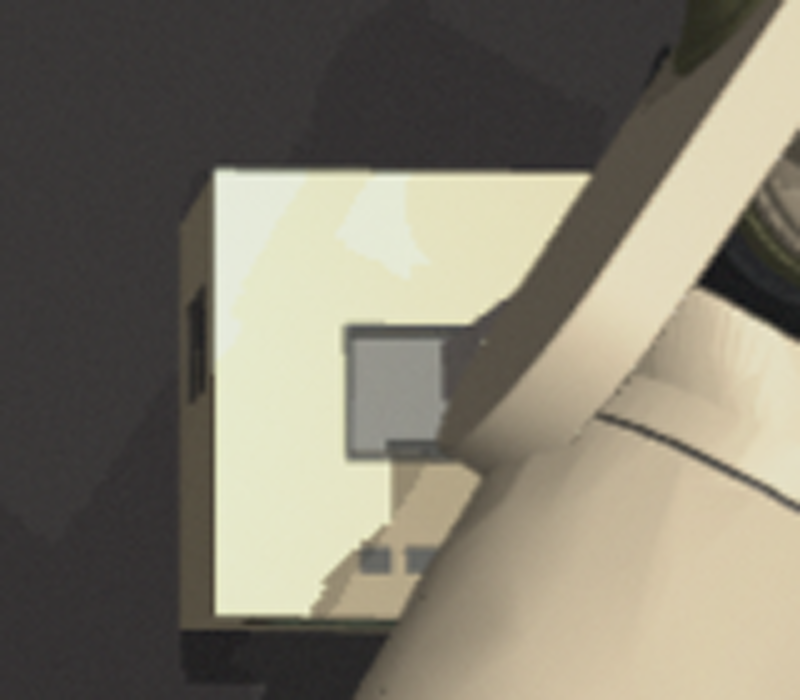

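```bash
python3 -m inch '[[[-1,0,-0.1,-3,0,0,0],[-1,0,-0.1,-6,0,0,0],[-1,0,-0.1,-7.8,0,0,0],[-1,0,-0.1,-7.8,0,0,0]]]'
python3 chk.py 6
```

```text
time_s: 7.35
position: [0.566, -0.2222, 0.2123]
tool_rot: [[1.0, -0.002, 0.005], [-0.005, 0.001, 1.0], [-0.002, -1.0, 0.001]]
ft_force: [-0.4, -0.5, -0.8]
grip_width: 0.013
[ 0.56647756 -0.22254114  0.21357712] [ 0.59177125  0.12696539 -1.2091024 ]
slot [[205.0, 357.0], [264.0, 320.0], [321.0, 341.0], [262.0, 379.0]]
cas [[239.0, 346.0], [276.0, 322.0], [301.0, 331.0], [264.0, 355.0], [243.0, 232.0], [282.0, 211.0], [308.0, 219.0], [269.0, 240.0]]
top slot [[345.0, 329.0], [527.0, 330.0], [529.0, 455.0], [347.0, 453.0]] cas [[388.0, 372.0], [503.0, 373.0], [504.0, 427.0], [388.0, 426.0], [452.0, 326.0], [581.0, 328.0], [583.0, 388.0], [453.0, 387.0]]
```

View pics/s6.png

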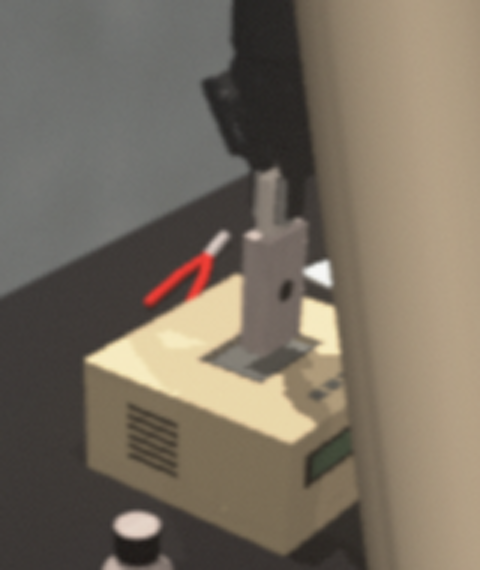

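View pics/w6.png

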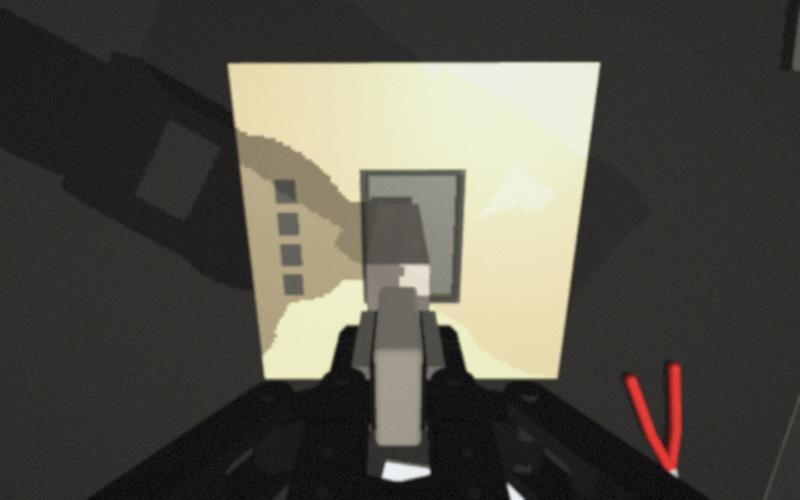

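The side view shows the foot over the slot at (262,355). In the wrist view it has gaps of about 6 mm (-x side) and 24 mm (+x side), and about 16 mm at its far y edge. I shift 3 mm to +x and push in.

```bash
python3 -m inch '[[[-1,0.3,0,0,0,0,0],[-1,0.3,0,-1.5,0,0,0],[-1,0.3,0,-3,0,0,0],[-1,0.3,0,-4.5,0,0,0],[-1,0.3,0,-6,0,0,0],[-1,0.3,0,-7.3,0,0,0],[-1,0.3,0,-8.3,0,0,0],[-1,0.3,0,-8.3,0,0,0]]]' 90
python3 chk.py 7
```

```text
time_s: 8.5
position: [0.5688, -0.2226, 0.1292]
tool_rot: [[1.0, -0.002, 0.005], [-0.005, 0.001, 1.0], [-0.002, -1.0, 0.001]]
ft_force: [-1.4, 1.2, -1.7]
grip_width: 0.0127
[ 0.56901757 -0.22265364  0.12986565] [-1.35088842  0.26178535 -1.58904927]
slot [[205.0, 357.0], [264.0, 320.0], [321.0, 341.0], [262.0, 379.0]]
cas [[233.0, 436.0], [269.0, 411.0], [293.0, 421.0], [257.0, 446.0], [237.0, 332.0], [274.0, 309.0], [299.0, 317.0], [262.0, 341.0]]
top slot [[345.0, 329.0], [527.0, 330.0], [529.0, 455.0], [347.0, 453.0]] cas [[342.0, 399.0], [446.0, 400.0], [447.0, 450.0], [342.0, 449.0], [395.0, 361.0], [511.0, 362.0], [512.0, 417.0], [396.0, 416.0]]
```

View pics/s7.png

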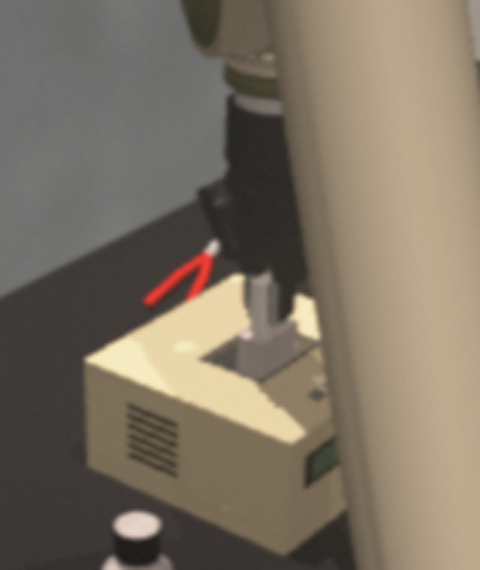

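View pics/w7.png

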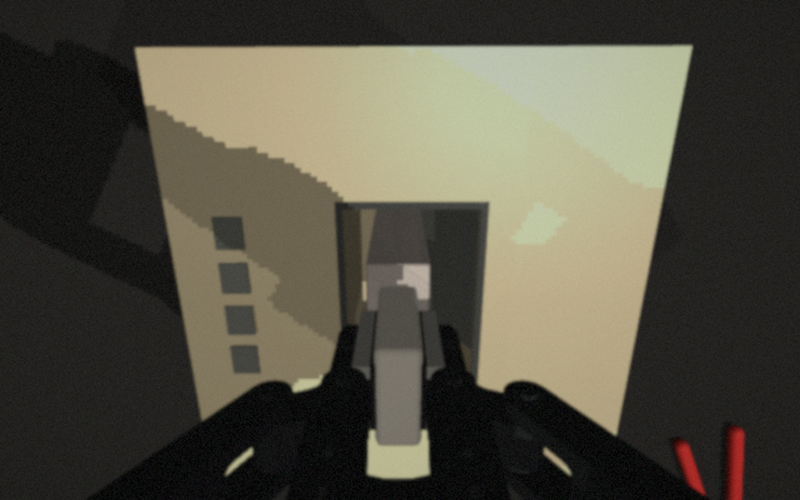

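The cassette is in the slot (wrist view: gaps of about 10 mm and 20 mm in x) and the flap is pushed down on the +x side. I ease 6 mm to -x to shorten the slide, then lower it to the floor.

```bash
python3 -m inch '[[[-1,-0.3,0,0,0,0,0],[-1,-0.6,0,0,0,0,0],[-1,-0.6,0,-0.3,0,0,0],[-1,-0.6,0,-0.6,0,0,0],[-1,-0.6,0,-0.7,0,0,0],[-1,-0.6,0,-0.7,0,0,0],[-1,-0.6,0,-0.7,0,0,0]]]'
python3 chk.py 8
```

```text
time_s: 9.52
position: [0.5632, -0.2227, 0.1232]
tool_rot: [[1.0, -0.001, 0.005], [-0.005, 0.0, 1.0], [-0.001, -1.0, 0.0]]
ft_force: [-2.4, -0.3, -1.3]
grip_width: 0.0133
[ 0.56320285 -0.22273866  0.12316308] [-1.44289921 -0.05113237 -1.57350936]
slot [[205.0, 357.0], [264.0, 320.0], [321.0, 341.0], [262.0, 379.0]]
cas [[239.0, 445.0], [274.0, 421.0], [298.0, 430.0], [262.0, 455.0], [242.0, 341.0], [280.0, 318.0], [305.0, 327.0], [267.0, 351.0]]
top slot [[345.0, 329.0], [527.0, 330.0], [529.0, 455.0], [347.0, 453.0]] cas [[339.0, 414.0], [443.0, 415.0], [444.0, 464.0], [339.0, 463.0], [391.0, 377.0], [507.0, 379.0], [508.0, 433.0], [392.0, 432.0]]
```

View pics/w8.png

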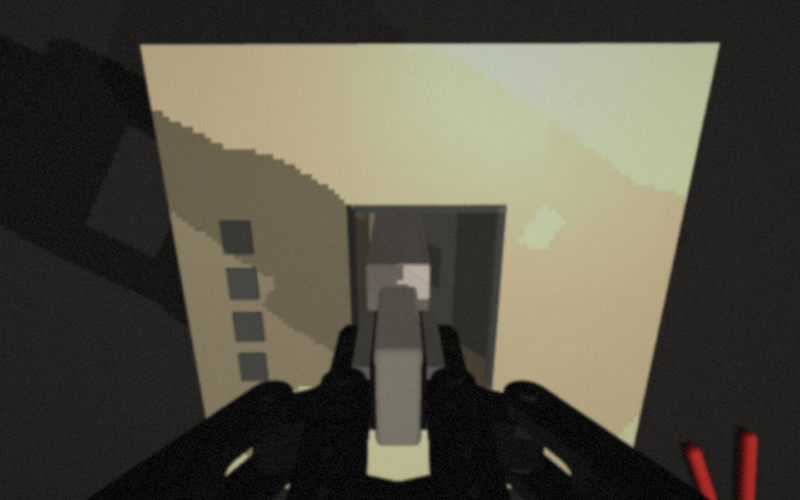

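No contact yet (fz -1.6, which is the cassette's weight). I go down in 1 mm steps until the force reverses.

```bash
python3 -m inch '[[[-1,0,0,-0.1,0,0,0],[-1,0,0,-0.1,0,0,0],[-1,0,0,-0.1,0,0,0]]]'
python3 -m inch '[[[-1,0,0,-0.1,0,0,0],[-1,0,0,-0.1,0,0,0],[-1,0,0,-0.1,0,0,0]]]'
```

```text
time_s: 10.05
position: [0.5635, -0.2229, 0.1228]
tool_rot: [[1.0, 0.001, 0.005], [-0.005, -0.0, 1.0], [0.001, -1.0, -0.0]]
ft_force: [-2.3, 1.0, 4.6]
grip_width: 0.013
time_s: 10.42
position: [0.5636, -0.2229, 0.1228]
tool_rot: [[1.0, 0.001, 0.005], [-0.005, -0.001, 1.0], [0.001, -1.0, -0.001]]
ft_force: [-4.0, 1.9, 11.9]
grip_width: 0.0131
```

The cassette stands on the floor: z stops at 0.1228 (expected 0.1227) and the upward force rises. I release gently and check before retreating.

```bash
python3 -m inch '[[[-0.68,0,0,0.1,0,0,0],[-0.62,0,0,0.1,0,0,0],[-0.55,0,0,0.1,0,0,0],[-0.45,0,0,0.1,0,0,0],[-0.3,0,0,0.1,0,0,0],[-0.1,0,0,0.1,0,0,0],[0,0,0,0.1,0,0,0],[0,0,0,0.1,0,0,0],[0,0,0,0.1,0,0,0]]]'
python3 chk.py 9
```

```text
time_s: 11.55
position: [0.5634, -0.2228, 0.1223]
tool_rot: [[1.0, -0.0, 0.005], [-0.005, -0.0, 1.0], [-0.0, -1.0, -0.0]]
ft_force: [-0.4, 0.2, 0.2]
grip_width: 0.0425
[ 0.56340038 -0.2228046   0.12232947] [-0.14637452 -0.64823002 -0.49340193]
slot [[205.0, 357.0], [264.0, 320.0], [321.0, 341.0], [262.0, 379.0]]
cas [[239.0, 446.0], [274.0, 421.0], [298.0, 431.0], [262.0, 456.0], [242.0, 342.0], [280.0, 319.0], [304.0, 328.0], [267.0, 351.0]]
top slot [[345.0, 329.0], [527.0, 330.0], [529.0, 455.0], [347.0, 453.0]] cas [[338.0, 414.0], [442.0, 415.0], [443.0, 464.0], [339.0, 463.0], [391.0, 377.0], [506.0, 378.0], [507.0, 433.0], [391.0, 432.0]]
```

View pics/w9.png

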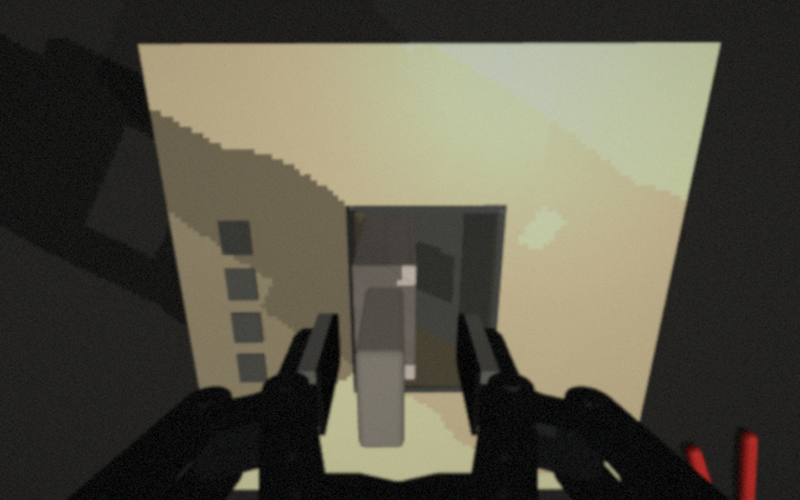

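View pics/s9.png

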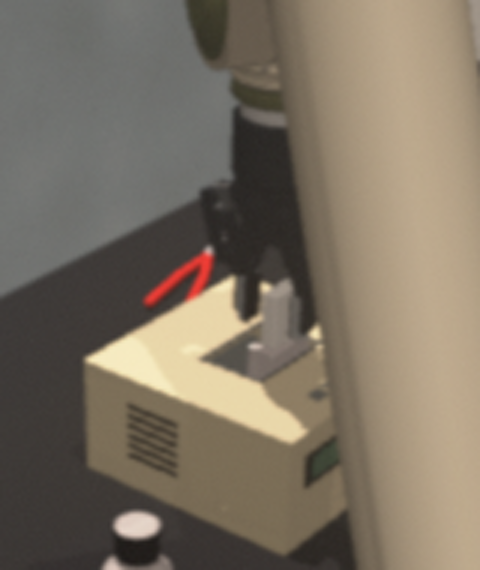

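The cassette slid a few mm to the -x rim and stands upright and free. The tab at (383,390) sits between fingers at 338 and 460. I centre and retreat upward.

```bash
python3 -m inch '[[[0,-0.4,0,0,0,0,0],[0,-0.4,0,2,0,0,0],[0,-0.4,0,5,0,0,0],[0,-0.4,0,9,0,0,0],[0,-0.4,0,14,0,0,0],[0,-0.4,0,18,0,0,0],[0,-5,-9,18,0,0,0],[0,-12,-18,18,0,0,0],[0,-20,-25,16,0,0,0],[0,-20,-25,16,0,0,0],[0,-20,-25,16,0,0,0],[0,-20,-25,16,0,0,0]]]'
python3 chk.py 10
python3 - <<'E'
from h import *
crop("side",0,0,640,400,1.25,"pics/sf.png");crop("top",0,0,640,400,1.25,"pics/tf.png")
E
```

```text
time_s: 13.2
position: [0.3605, -0.475, 0.2814]
tool_rot: [[1.0, -0.001, 0.01], [-0.01, 0.001, 1.0], [-0.001, -1.0, 0.001]]
ft_force: [0.6, 0.4, 0.0]
grip_width: 0.0429
[ 0.36138124 -0.47434721  0.28168252] [-0.18302055  0.55002918  0.06522742]
slot [[205.0, 357.0], [264.0, 320.0], [321.0, 341.0], [262.0, 379.0]]
cas [[644.0, 227.0], [671.0, 207.0], [700.0, 214.0], [673.0, 235.0], [668.0, 107.0], [696.0, 90.0], [726.0, 96.0], [699.0, 114.0]]
top slot [[345.0, 329.0], [527.0, 330.0], [529.0, 455.0], [347.0, 453.0]] cas [[1089.0, 862.0], [1219.0, 864.0], [1223.0, 926.0], [1092.0, 924.0], [1260.0, 878.0], [1408.0, 880.0], [1412.0, 951.0], [1263.0, 949.0]]
```

View pics/s10.png

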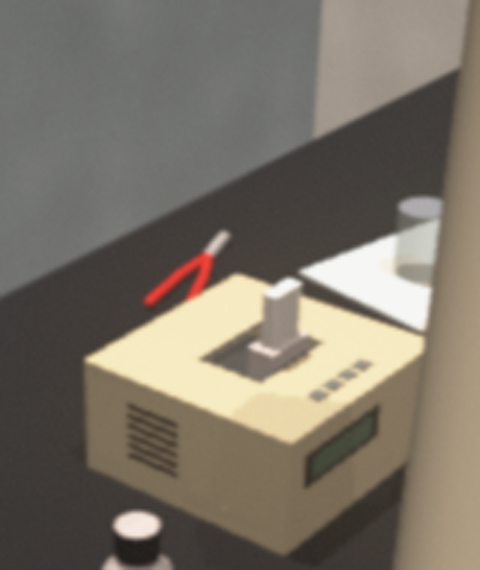

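View pics/t10.png

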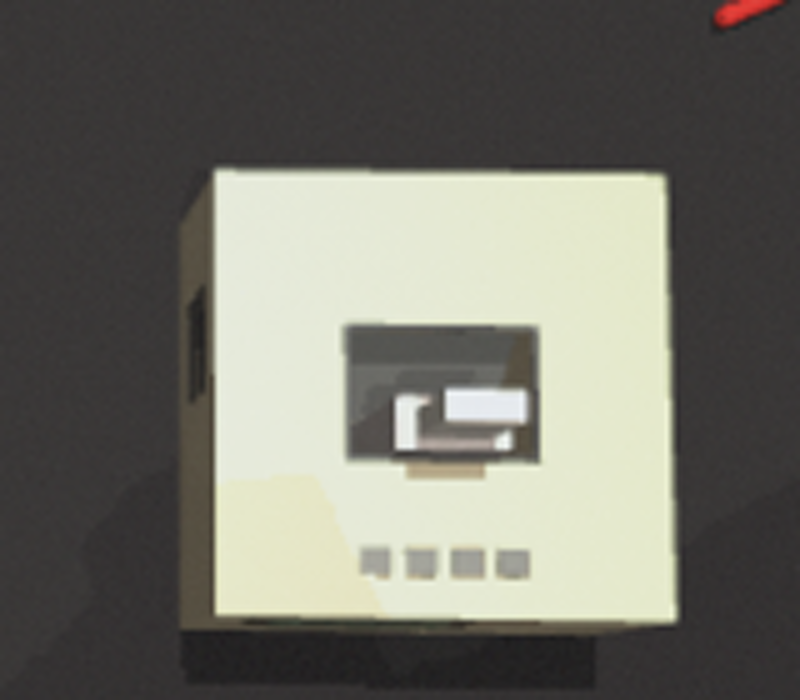

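View pics/sf.png

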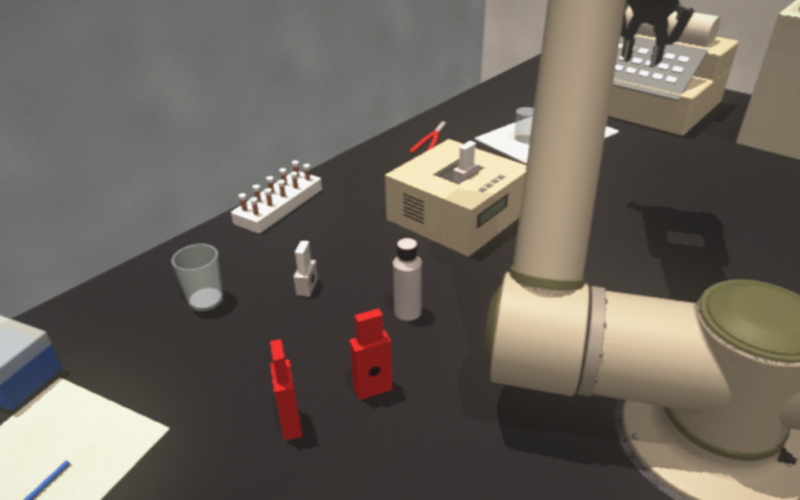

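View pics/tf.png

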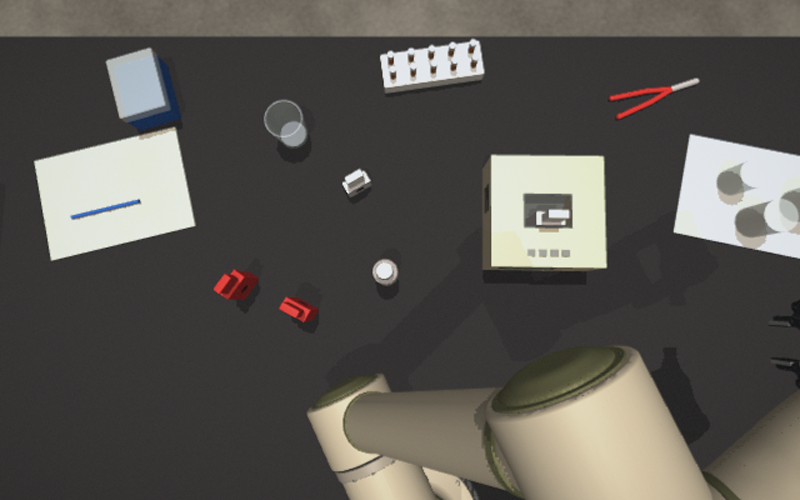

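The views show the cassette upright in the slot, the tab at top-crop (486,404), the flap open, and the short cassette and reds where they were. I make one height check, then hand in.

Run:
```python
from h import *
D=cams()
p=ray(D["top"],(350+486/5,90+404.5/5),.16);q=ray(D["side"],(280+283/3,20+287/3),.16)
print(p,q,env.observe()["qvel"].round(2))
print(env.close_job())
```

```text
[ 0.55580388 -0.22452268  0.16      ] [ 0.55455601 -0.2193121   0.16      ] [-0.2   0.11 -0.11 -0.06  0.05 -0.09]
the job is handed in; nothing more can be done
None
```

The tall cassette is loaded: it stands upright on the chamber floor, released, with the flap held open. I handed the job in at about 13.5 s of the 40 s limit.

I gripped it by the tab and pushed it foot first through the flap. I held it until the floor stopped it, with the TCP at z = 0.1228 (0.1227 expected) and the contact force rising to about 12 N. I then opened the fingers and backed away.

**Last checks:**
- **Position:** after release the cassette slid a few mm to the -x rim. Taking its tab top at the expected z = 0.16, the top and side cameras put it at (0.556, -0.225) and (0.555, -0.219). That is about 16–17 mm to the -x side of the unit's centre, as the task predicted. The 5 mm difference in y between the cameras is slightly more than their calibration allows. The slot's fitted y differed by the same 5 mm, so I take it as a camera offset.
- **Flap:** the pictures show it open. I could not measure its angle directly.
- **Surroundings:** the short cassette, the red ones and the bottle are where they were, and the robot touches nothing.

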